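# Bring the coarse speed ring up to its limit stop and store the setting

## Task

On the grey line-speed controller, turn only the outer black coarse ring clockwise, by its rim or its orange tab, taking the red stop pin along through its play until the pin is felt to come up firm; press it there for a moment with a definite 5 to 10 N on the pin, never more than 15 N, and do not turn the small metal fine knob in the middle. Then press the green button fully down and let it come up again, leaving the tab resting at the pin. Leave the tools and the canister around the controller where they are.

Things in the scene. Friction and masses are not known exactly. Their poses are not given: they have to be found in the camera images.
- controller: fixed grey control box on the bench, 150 (x) x 230 (y) x 50 mm high, flat dark top face. Origin: centre of its underside; x to its back edge, y to its left side, z up. On the top face: two concentric knobs, their upright axis at x 0, y +45 mm; a green button at x -30, y -72 mm; a flat display behind the button.
- coarse_ring: outer knob: black solid ring, 56 mm diameter, rim 4 to 30 mm above the top face; orange tab along its +x, from radius 28 to 50 mm, 8 mm wide, 5 to 17 mm above the face. Origin: on the upright knob axis at the level of the top face; z up. Turns with even friction of 0.08 N m and stays where left; must turn 0.55 to 1.2 rad clockwise from above in all.
- tab_face (a point): middle of the flat leading (clockwise) side face of the orange tab: 41.2 mm along the ring's x, 4 mm to its -y side, 11 mm above the top face. Axes as the ring. Just touching the pin, it is 4.0 mm (horizontally) from point stop_pin.
- limit_stop: the limit stop: the red pin along its +x at radius 42 mm, on an aluminium disc (100 mm diameter, 3 mm thick, on the top face under the ring). Pushed clockwise, the pin first gives easily (0.7 N) through its play, 0.03 to 0.22 rad, not known beforehand, then is firm; it stays where left. Origin: on the knob axis at the level of the top face; z up.
- stop_pin (a point): centre of the red, slightly soft upright pin, 8 mm diameter, 3 to 20 mm above the top face, 42 mm from the knob axis; clockwise of the tab. At touch the tab's middle line is 0.19 rad anticlockwise of the pin. Past the play the force rises steeply, within 1 mm. F newtons on the pin need a torque of 0.042 F + 0.08 N m on the ring.
- fine_knob: the inner knob: bare metal, on the same axis above the ring, a round 35 mm diameter foot from 30.5 to 36 mm and on it a bar grip 36 x 9 mm from 36 to 52 mm above the top face, with a red line along its own +x half. Turns very easily and independently of the ring; must stay put. Origin: on the knob axis at the level of the top face; z up.
- fine_mark (a point): the pointer end of the red line on the fine knob's bar, 17 mm from the knob axis, 52 mm above the top face.
- set_button_top (a point): centre of the top of the green round push button, 26 mm diameter, in a black collar of 42 mm diameter and 12 mm height; this point is 21 mm above the controller's top face when released.
- set_button (a joint): travel of the green button: 0 released, 0.005 m fully down; sprung, 4 N fully down, comes back by itself.
- can_out1: loose bystander: black upright canister with blue lid, 67 mm diameter, 133 mm high. Origin at the centre of its underside.
- marker_1: loose bystander: felt marker, 134 mm long, lying on the bench. Origin under its middle.
- screwdriver_1: loose bystander: screwdriver with orange handle, 211 mm long, lying on the bench. Origin under its middle.
- side_cutters: loose bystander: side cutters with blue grips, 150 mm long, lying on the bench. Origin under their middle.

How it is judged:
On the way, in this order (a step that is already met when the one before it is completed fails the run):
1. the orange tab bears on the red stop pin, firm at the end of its play, with more than 4 N for 0.2 s (contact force between coarse_ring and limit_stop above 4 N), for 0.2 s.
2. the green button is pressed fully down (over 4 mm), with the tab still at the pin (value of joint set_button above 0.004 m and horizontal distance between tab_face and stop_pin below 0.0053 m), for 0.05 s.
At the end, for the whole second after the job is handed in: the orange tab rests at the red pin (tab face within about 1.3 mm of touching it), which it has brought to the firm end of its play, the fine knob's mark is within 2 mm of where it was, and the green button is up again (horizontal distance between tab_face and stop_pin below 0.0053 m and distance of fine_mark from where it was at the start of the episode below 0.002 m and value of joint set_button below 0.001 m).
It fails at once if the stop is forced: more than 15 N between ring and stop pin (contact force between coarse_ring and limit_stop above 15 N).
It fails at once if the fine knob is turned (its mark moves more than 2 mm) (not (distance of fine_mark from where it was at the start of the episode below 0.002 m)).
It fails at once if the canister, marker, screwdriver or side cutters are moved more than 15 mm (distance of any of can_out1, marker_1, screwdriver_1, side_cutters from where it was at the start of the episode above 0.015 m).
It also fails if it takes over 58 s, if anything falls off the work surface, if the arm or the gripper's body presses on something with over 40 N, if the wrist force passes 120 N, or if a joint passes its speed limit or range.

## Robot

A 6-joint arm with a two-finger parallel gripper is mounted at the origin on a cart in front of the work surface, level with it; the furniture and walls round the work are solid. World frame = base frame: x ahead of the robot, y to its left, z up, the work surface at z = 0. Lengths are in m, angles in rad, forces in N, time in s.
With the tool pointing down it reaches from about 0.4 to 0.825 m from the base axis. Payload 7 kg.
Tool frame: the origin (TCP) lies midway between the tips of the shut fingers; the grasp point (between the pads) lies 19 mm behind it; z points along the fingers, y is the direction in which the jaws open and shut (so a half turn about z gives the same grasp; the last joint's range is limited). The gripper opens to 85 mm and grips with 20 to 120 N. Pads are 22 mm wide; open, the fingers measure 114 mm over their backs; the gripper's body (76 mm by 85 mm) begins 54 mm behind the grasp point. The pads swing forward as they close: fully open they stand 13 mm farther back than shut.
Start: joints at [1.636, 0.359, 0.012, 0, -1.224, -0.288], TCP at [0.149, 0.658, 0.231] pointing down, gripper open.
Joint ranges: [-3.07, 3.07], [-1.43, 2.12], [-1.02, 1.25], [-3.03, 1.67], [-3.05, -0], [-3.03, 3.03]. Speed limits (rad/s): [2.39, 2.39, 3.01, 3.14, 3.14, 3.14].

## Interface

Orientations are given as [roll, pitch, yaw] about the fixed x, y, z axes, in that order (R = Rz(yaw) Ry(pitch) Rx(roll)).
In Python, from workcell import read_state, capture, sign_off, search_frame gives the robot as it stands.
- The arm moves only by the tool send_rows, never from a script. Its argument "deltas" is a list of rows, each a list of 2 entries, a list of its own where there are three numbers: the shift along the tool's x, y, z in m, then the turn, a rotation vector about the tool's x, y, z in rad. In form: [[[dx, dy, dz], [ax, ay, az]], ...]. A call has 1 to 12 rows; each row shifts and turns the commanded pose from where the row before left it, along the tool's axes as they then stand; what a row does not reach is not made up. A row lasts 1/8 s, in which the tool goes at most 62.5 mm and 10.7 degrees, less where a joint would pass 70% of its speed; a pose out of reach is approached as far as the arm can. A call with a gripper value outside its range is refused whole. "grip" is the closure, from 0 (fully open) to 1 (shut), set as the call begins (left out, the last holds). The fingers move at their own pace and stop on an object; "squeeze" is the grip in N (left out, the last holds). Time passes only in rows, so rows that do not move let the fingers close. It gives the time, the measured TCP pose, the force and the opening at its end, in the units of the state.
- read_state(): the state, without advancing time (a new reading comes with each control period).
- capture(name): name is "side" or "top" or "wrist"; returns a dict with "img" (384x512x3 uint8, blue, green, red), "range_z" (384x512 float32, m along the optical axis (not along the pixel's ray), 0 where there is no reading), "K" (3x3 intrinsics, pixels), "view" (4x4, takes a point from world to camera coordinates); the wrist camera has in their place "T_tool_cam" (4x4, takes a point from camera to tool coordinates, whose origin is the TCP and whose axes are the flange's). Camera axes: x right, y down, z forward; pixel columns grow to the right and rows downward; lengths in m; the calibration is good to about 2 mm. The wrist camera is an equidistant fisheye: a pixel r from the principal point sees the ray r / f radians off the axis. A picture is of the moment at which its call begins: read the wrist's pose just before it.
- sign_off(): hands the job in, once; it reports no verdict.
Trained networks look in the newest picture that a camera, given by its name, has taken for a name from the list of things; names that differ only in an ending like _2 or _b are one class to them, and where a whole thing is asked for, a point or a joint stands for the part that bears it (a point fixed in the world has none). Each returns a list of dicts, best first, with "score" (0 to 1); they miss things now and then, are a little off and sometimes report something else, mostly with a low value. They report only what shows in the picture. A call takes as long as a camera call.
- search_frame(name, camera): "rect" ([centre column, centre row, width, height] in pixels, round what is visible of it).
The state is a dict: "time_s": time; "joint_pos": joint angles; "qd": joint speeds; "effort": joint torques, N m; "ee_pos": TCP position; "tcp_rot": TCP orientation; "force": force on the tool from outside, world axes, zero at the start; "ft_torque": the same for the moment, N m; "opening": finger opening in m.
Only numpy, scipy, OpenCV 4.12 (cv2) and the standard library are available. Lean on these libraries where they do the work, as an engineer would, in place of code of your own. Each camera call takes 0.05 s, during which the arm holds its last target. There are 200 camera calls.

## Working session

There is one attempt and no reset: what is moved stays moved. The work goes in short steps, Python scripts to look and compute and a tool call to move; the robot and the scene stay as the last step left them, time stands still between calls to the robot, and variables do not carry over. Pictures are saved under pics/ and viewed, about 8 in all and at most 12, crops included, and the job is handed in when it is done.

Besides the shell and the picture viewer there is one more tool, called after "Emit:" by a JSON object that holds its "api" and its "payload". send_rows: Moves the arm, as the interface text tells. Its arguments: {"type":"object","properties":{"deltas":{"type":"array"},"grip":{"type":"number"},"squeeze":{"type":"number"}},"required":["deltas"]}

```bash
ls; mkdir -p pics; cat > h.py <<'E'
import numpy as np,cv2
from workcell import read_state,capture,sign_off,search_frame
from scipy.spatial.transform import Rotation as R
def unproj(c,u,v,z=None):
    K=c["K"];T=np.linalg.inv(c["view"])
    d=T[:3,:3]@np.array([(u-K[0,2])/K[0,0],(v-K[1,2])/K[1,1],1.]);o=T[:3,3]
    if z is None: 
        r=c["range_z"][int(round(v)),int(round(u))]; return o+d*r
    return o+d*(z-o[2])/d[2]
def proj(c,p):
    q=c["view"]@np.append(p,1);q=c["K"]@(q[:3]/q[2]);return q[:2]
E
python3 - <<'E'
from h import *
s=read_state();print({k:np.round(v,3) for k,v in s.items()})
np.set_printoptions(precision=4,suppress=True)
for n in("top","side"):
    c=capture(n);cv2.imwrite(f"pics/{n}0.png",c["img"]);print(n,c["K"],np.linalg.inv(c["view"]))
    for t in("controller","coarse_ring","tab_face","stop_pin","limit_stop","fine_knob","fine_mark","set_button_top","can_out1"):
        for r in search_frame(t,n)[:2]:
            u,v=r["rect"][:2];print(n,t,round(r["score"],2),np.round(r["rect"],1),unproj(c,u,v))
i=[cv2.imread(f"pics/{n}0.png") for n in("top","side")]
E
```

```text
pics
{'time_s': np.float64(0.0), 'joint_pos': array([ 1.636,  0.359,  0.011, -0.   , -1.224, -0.288]), 'qd': array([ 0.002,  0.001, -0.001, -0.001, -0.001,  0.001]), 'effort': array([-3.0000e-03, -5.8332e+01,  2.9343e+01,  6.9370e+00, -6.0000e-03,
       -0.0000e+00]), 'ee_pos': array([0.149, 0.658, 0.23 ]), 'tcp_rot': array([ 3.14 , -0.   , -0.223]), 'force': array([0.413, 0.275, 0.462]), 'ft_torque': array([-0.021, -0.051, -0.037]), 'opening': np.float64(0.085)}
top [[427.1095   0.     255.2459]
 [  0.     427.1095 186.6555]
 [  0.       0.       1.    ]] [[ 0.0787 -0.9726  0.2187  0.264 ]
 [-0.9969 -0.0755  0.023  -0.0383]
 [-0.0059 -0.2198 -0.9755  1.3357]
 [ 0.      0.      0.      1.    ]]
top controller 0.96 [272.1 188.9  74.3  57.9] [ 0.5478 -0.0602  0.0563]
top controller 0.52 [256.4 180.2  11.7   9.8] [ 0.5601 -0.0111  0.1032]
top coarse_ring 0.71 [257.8 185.9  21.9  27.4] [ 0.5437 -0.0166  0.1008]
top coarse_ring 0.35 [156.8 193.2  40.5   6.7] [0.5144 0.3011 0.0173]
top tab_face 0.64 [258.9 185.4  16.5  22.3] [ 0.5489 -0.0195  0.0858]
top stop_pin 0.41 [257.9 185.6  19.1  
[... 494 characters left out ...]
8 -0.8693 -0.4941  0.7102]
 [ 0.      0.      0.      1.    ]]
side controller 0.91 [255.3 214.2  55.6  47.2] [0.5525 0.0183 0.0659]
side coarse_ring 0.58 [233.2 165.2  16.7  38.5] [ 0.6614 -0.2955  0.0819]
side coarse_ring 0.56 [258.1 210.2  21.4   9.6] [0.5441 0.0161 0.0794]
side tab_face 0.66 [259.8 209.2  26.6  11.7] [0.5392 0.0128 0.0813]
side fine_knob 0.48 [256.6 203.1  15.1  10.5] [ 0.5507 -0.0087  0.0898]
side fine_mark 0.52 [258.1 202.4   9.    5.9] [ 0.5458 -0.0041  0.0952]
side fine_mark 0.29 [258.2 213.5  20.6  10.6] [0.5435 0.0191 0.0694]
side can_out1 0.68 [233.8 165.5  15.1  35.8] [ 0.6594 -0.297   0.0801]
side can_out1 0.43 [302.8 180.7  25.   11.3] [ 0.3948 -0.3321  0.0097]
```

View pics/top0.png

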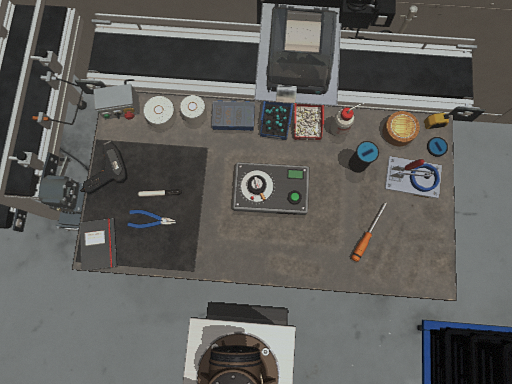

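View pics/side0.png

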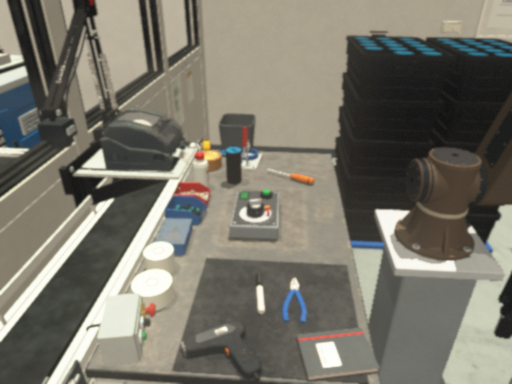

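The top view shows the controller at about (272,189), its knobs at (257,184) and the green button at (296,197). The canister is at (364,156), the marker at (158,193), the cutters at (150,219) and the screwdriver at (368,232). The arm is out of both views. Next I'll zoom in.

```bash
python3 - <<'E'
from h import *
np.set_printoptions(precision=4,suppress=True)
c=capture("top");i=c["img"]
a=cv2.resize(i[155:220,225:320],None,fx=8,fy=8,interpolation=cv2.INTER_CUBIC)
cv2.imwrite("pics/t1.png",a)
h=cv2.cvtColor(i,cv2.COLOR_BGR2HSV)
# depth-based top face: points with z 0.04..0.056
v,u=np.mgrid[150:225,220:325]
P=np.array([unproj(c,a,b) for a,b in zip(u.ravel(),v.ravel())])
m=(P[:,2]>.03)
print(np.median(P[m,2]))
q=cv2.minAreaRect(P[m,:2].astype(np.float32));print("rect",q,cv2.boxPoints(q))
m2=(abs(P[:,2]-np.median(P[m,2]))<.004);q=cv2.minAreaRect(P[m2,:2].astype(np.float32));print(q)
def seg(n,lo,hi,z):
    k=cv2.inRange(h,lo,hi);k[:150]=0;k[225:]=0;k[:,:220]=0;k[:,325:]=0
    ys,xs=np.nonzero(k);
    if len(xs):print(n,len(xs),xs.mean(),ys.mean(),unproj(c,xs.mean(),ys.mean(),z))
seg("orange",(8,130,120),(20,255,255),.067)
seg("redpin",(0,130,90),(5,255,255),.07)
seg("red2",(174,130,90),(180,255,255),.07)
seg("green",(45,120,40),(80,255,255),.071)
for z in (.05,):
  pass
E
```

```text
0.050638278823882166
rect ((0.4483003318309784, -0.05913182348012924), (0.3676720857620239, 0.23017852008342743), 1.1404979228973389) [[ 0.2622  0.0523]
 [ 0.2668 -0.1779]
 [ 0.6344 -0.1705]
 [ 0.6298  0.0596]]
((0.5554074048995972, -0.057601362466812134), (0.14940746128559113, 0.22730977833271027), 0.9824295043945312)
orange 9 262.55555555555554 196.55555555555554 [ 0.5195 -0.0329  0.067 ]
redpin 5 251.6 197.8 [ 0.5125 -0.0002  0.07  ]
green 52 294.4807692307692 196.3653846153846 [ 0.5267 -0.1289  0.071 ]
```

View pics/t1.png

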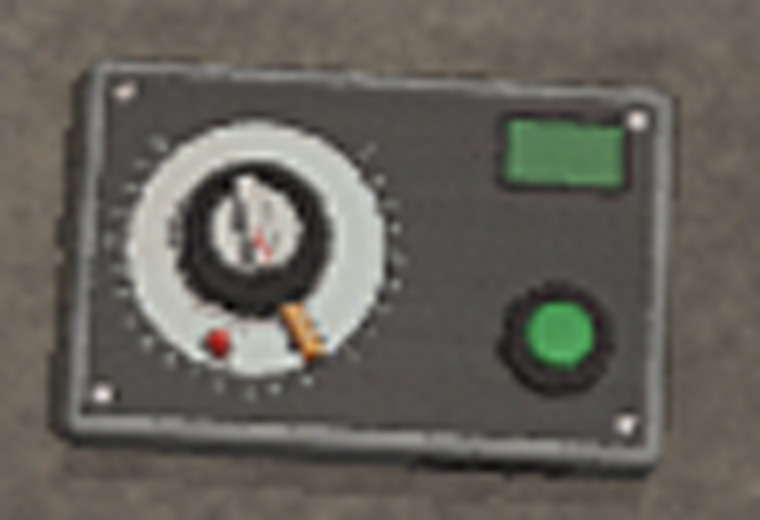

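The crop shows the tab at crop (303,330), the pin at (218,342), the disc centre at (257,250) and the button at (560,333). That puts the knob axis near (0.555, -0.013). The tab points to about -150°, with the pin about 46° clockwise of it. I'll close the fingers and hover over the start of the push.

Emit:
{"api": "send_rows", "payload": {"deltas": [[[0.012,0.014,0.001],[0,0,0]],[[0.024,0.028,0.001],[0,0,0]],[[0.034,0.0396,0.002],[0,0,0]],[[0.034,0.0396,0.002],[0,0,0]],[[0.034,0.0396,0.002],[0,0,0]],[[0.034,0.0396,0.002],[0,0,0]],[[0.034,0.0396,0.002],[0,0,0]],[[0.034,0.0396,0.002],[0,0,0]],[[0.034,0.0396,0.002],[0,0,0]],[[0.034,0.0396,0.002],[0,0,0]],[[0.034,0.0396,0.002],[0,0,0]],[[0.034,0.0396,0.002],[0,0,0]]], "grip": 1, "squeeze": 120}}

```text
time_s: 2.55
ee_pos: [0.4192, 0.1458, 0.2096]
tcp_rot: [-3.141, -0.001, -0.223]
force: [0.3, 0.9, -0.3]
opening: -0.0005
```

Emit:
{"api": "send_rows", "payload": {"deltas": [[[0.034,0.0396,0.002],[0,0,0]],[[0.034,0.0396,0.002],[0,0,0]],[[0.034,0.0396,0.002],[0,0,0]],[[0.028,0.0326,0.001],[0,0,0]],[[0.014,0.0163,0],[0,0,0]],[[0.006,0.007,0],[0,0,-0.05]],[[0,0,0],[0,0,-0.15]],[[0,0,0],[0,0,-0.15]],[[0,0,0],[0,0,-0.15]],[[0,0,0],[0,0,-0.15]],[[0,0,0],[0,0,-0.1]],[[0,0,0],[0,0,0]]]}}

```text
time_s: 4.05
ee_pos: [0.5262, -0.0559, 0.2024]
tcp_rot: [3.142, -0.0, 0.526]
force: [-0.4, 0.4, -0.5]
opening: -0.0001
```

```bash
cat >> h.py <<'E'
def wrist(pic=None):
    s=read_state();c=capture("wrist")
    T=np.eye(4);T[:3,:3]=R.from_euler("xyz",s["tcp_rot"]).as_matrix();T[:3,3]=s["ee_pos"]
    c["W"]=T@c["T_tool_cam"];c["s"]=s
    if pic: cv2.imwrite(pic,c["img"])
    return c
def wun(c,u,v,z=None):
    K=c["K"];x=np.array([(u-K[0,2])/K[0,0],(v-K[1,2])/K[1,1]]);t=np.linalg.norm(x)
    d=np.array([*(x/t*np.sin(t)),np.cos(t)]) if t>0 else np.array([0,0,1.])
    W=c["W"];
    if z is None:
        return W[:3,3]+W[:3,:3]@(d/d[2]*c["range_z"][int(round(v)),int(round(u))])
    g=W[:3,:3]@d;return W[:3,3]+g*(z-W[2,3])/g[2]
def wpr(c,p):
    q=np.linalg.inv(c["W"])@np.append(p,1);K=c["K"];r=np.hypot(q[0],q[1]);t=np.arctan2(r,q[2])
    return np.array([K[0,2]+K[0,0]*t*q[0]/r,K[1,2]+K[1,1]*t*q[1]/r])
E
python3 - <<'E'
from h import *
np.set_printoptions(precision=4,suppress=True)
c=wrist("pics/w0.png");s=c["s"];print(s["time_s"],s["ee_pos"],s["tcp_rot"],s["force"],s["ft_torque"],s["joint_pos"]);print(c["K"],c["T_tool_cam"])
i=c["img"];h=cv2.cvtColor(i,cv2.COLOR_BGR2HSV)
for n,lo,hi,z in(("orange",(8,130,100),(20,255,255),.067),("red",(0,150,80),(5,255,255),.07),("green",(45,120,40),(80,255,255),.071)):
    k=cv2.inRange(h,lo,hi);N,l,st,ce=cv2.connectedComponentsWithStats(k)
    for j in range(1,N):
        if st[j,4]>15:print(n,st[j],ce[j],wun(c,*ce[j],z),wun(c,*ce[j]))
print("axis px",wpr(c,[.5546,-.0126,.102]),wpr(c,[.5546,-.0126,.053]))
for t in("fine_knob","coarse_ring","stop_pin","tab_face","set_button_top"):
    for r in search_frame(t,"wrist")[:1]:print(t,r,wun(c,*r["rect"][:2]))
E
```

```text
4.05 [ 0.5262 -0.0559  0.2024] [ 3.1416 -0.0002  0.5261] [-0.378   0.4445 -0.5361] [-0.0009  0.0472  0.0134] [ 0.265   0.1406 -0.3508 -0.0001 -1.0792  1.8319]
[[297.3186   0.     256.4095]
 [  0.     297.3186 187.4145]
 [  0.       0.       1.    ]] [[ 0.0005 -0.9468 -0.3219  0.0823]
 [ 1.      0.0005 -0.0001 -0.0006]
 [ 0.0002 -0.3219  0.9468 -0.1421]
 [ 0.      0.      0.      1.    ]]
orange [230 157   9  19 119] [233.8067 166.0756] [ 0.5232 -0.0316  0.067 ] [ 0.5236 -0.0315  0.0685]
orange [389 302  13  11  80] [396.4125 307.35  ] [ 0.4627 -0.3104  0.067 ] [ 0.4403 -0.3598  0.0207]
red [400   0  51  82 229] [420.5939  35.1528] [ 0.7373 -0.1219  0.07  ] [ 0.7651 -0.1433  0.0156]
red [452   0  43  83 254] [479.8228  41.9606] [ 0.787 -0.189  0.07 ] [ 0.8004 -0.2013  0.0507]
red [224 137   4  13  19] [225.8947 143.1053] [ 0.5398 -0.0141  0.07  ] [ 0.5462 -0.0141  0.1007]
red [198 151   9  10  58] [202.2069 156.0345] [ 0.5176 -0.0003  0.07  ] [ 0.5172 -0.0002  0.0684]
green [308 194  24  26 486] [319.3189 206.8621] [ 0.5306 -0.1262  0.071 ] [ 0.5304 -0.1265  0.0701]
axis px [229.007  133.8236] [233.4924 126.5365]
fine_knob {'rect': [231.1, 129.4, 33.2, 46.2], 'score': 0.7} [ 0.5586 -0.0123  0.1016]
coarse_ring {'rect': [230.0, 132.9, 67.2, 83.0], 'score': 0.74} [ 0.5555 -0.0129  0.1011]
stop_pin {'rect': [204.3, 155.8, 16.5, 9.7], 'score': 0.49} [ 0.5186 -0.0019  0.0692]
tab_face {'rect': [232.2, 133.4, 63.2, 78.9], 'score': 0.7} [ 0.5562 -0.0147  0.1019]
set_button_top {'rect': [318.4, 205.1, 26.6, 24.1], 'score': 0.76} [ 0.5317 -0.1242  0.071 ]
```

View pics/w0.png

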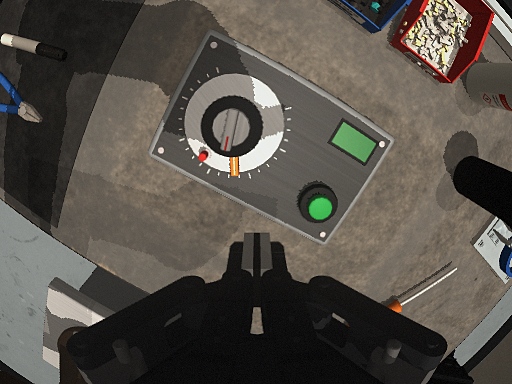

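The wrist view shows the pin at (202,156), the tab at (234,166), the button at (319,207) and the knob at (231,129), with the closed fingers free at (258,240). I'll fit the disc for a better axis.

```bash
python3 - <<'E'
from h import *
from scipy.optimize import least_squares
np.set_printoptions(precision=4,suppress=True)
c=wrist();i=c["img"].astype(int)
t=capture("top");
for nm,cc,un,img,roi in(("wrist",c,wun,i,(60,185,170,300)),("top",t,unproj,t["img"].astype(int),(165,205,235,280))):
    m=(img.min(2)>(120)).astype(np.uint8);z=np.zeros_like(m);z[roi[0]:roi[1],roi[2]:roi[3]]=m[roi[0]:roi[1],roi[2]:roi[3]]
    N,l,st,ce=cv2.connectedComponentsWithStats(z);j=1+st[1:,4].argmax()
    hull=cv2.convexHull(np.argwhere(l==j)[:,::-1].astype(np.int32)).reshape(-1,2)
    P=np.array([un(cc,float(u),float(v),.053)[:2] for u,v in hull])
    f=least_squares(lambda x:np.hypot(*(P-x[:2]).T)-x[2],[*P.mean(0),.05],loss="soft_l1",f_scale=.001)
    print(nm,st[j],f.x,np.round(f.fun*1e3,1).std())
# face height near the wrist
print([wun(c,u,v) for u,v in((300,150),(280,180),(250,170),(190,110))])
E
```

```text
wrist [ 184   74  100   99 4422] [ 0.557  -0.011   0.0495] 0.21378479467371014
top [241 171  22  31 193] [ 0.5542 -0.0112  0.0476] 2.921105465890806
[array([ 0.5678, -0.0823,  0.0492]), array([ 0.5301, -0.0813,  0.0491]), array([ 0.5239, -0.0489,  0.0495]), array([0.5483, 0.0341, 0.051 ])]
```

Axis fit is (0.557, -0.011), which gives the tab at r = 39.6 mm and the pin at r = 40.8 mm, so it agrees with the given sizes. Next I'll descend on the trailing side of the tab.

Emit:
{"api": "send_rows", "payload": {"deltas": [[[0,0.003,0.01],[0,0,0]],[[0,0,0.02],[0,0,0]],[[0,0,0.025],[0,0,0]],[[0,0,0.025],[0,0,0]],[[0,0,0.025],[0,0,0]],[[0,0,0.015],[0,0,0]],[[0,0,0.01],[0,0,0]],[[0,0,0.006],[0,0,0]],[[0,0,0.004],[0,0,0]],[[0,0,0],[0,0,0]]]}}

```text
time_s: 5.7
ee_pos: [0.5284, -0.0581, 0.0625]
tcp_rot: [3.142, -0.0, 0.527]
force: [0.1, 0.1, -0.3]
opening: -0.0003
```

```bash
python3 - <<'E'
from h import *
c=wrist();s=c["s"];print(s["time_s"],s["ee_pos"],s["tcp_rot"],s["force"],s["ft_torque"])
cv2.imwrite("pics/w1.png",c["img"][100:350,130:400].repeat(2,0).repeat(2,1))
E
```

```text
5.7 [ 0.5284048  -0.05806371  0.06246629] [ 3.14150294e+00 -2.83589061e-04  5.27224649e-01] [ 0.08273679  0.11042292 -0.32115571] [-0.0093658  -0.00324253  0.01080598]
```

View pics/w1.png

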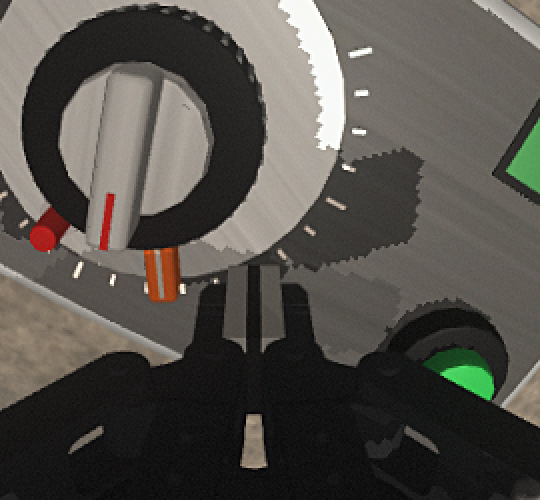

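The fingers are clear of everything. The tab is at (163,275), its gap to the tip is about 12 mm, and the pin is at (42,238). I'll lower 5 mm and close the gap.

Emit:
{"api": "send_rows", "payload": {"deltas": [[[0,0,0.003],[0,0,0]],[[0,0,0.002],[0,0,0]],[[0,-0.003,0],[0,0,0]],[[0,-0.003,0],[0,0,0]],[[0,-0.002,0],[0,0,0]],[[0,0,0],[0,0,0]]]}}

```text
time_s: 6.5
ee_pos: [0.5242, -0.051, 0.0574]
tcp_rot: [3.141, -0.0, 0.528]
force: [0.0, -1.1, -0.2]
opening: -0.0
```

Emit:
{"api": "send_rows", "payload": {"deltas": [[[0,-0.002,0],[0,0,0]],[[0,-0.002,0],[0,0,0]],[[0,0,0],[0,0,0]]]}}

```text
time_s: 6.88
ee_pos: [0.5221, -0.0477, 0.0573]
tcp_rot: [-3.142, 0.0, 0.527]
force: [-0.1, -1.5, 0.2]
opening: -0.0003
```

Emit:
{"api": "send_rows", "payload": {"deltas": [[[0,-0.002,0],[0,0,0]],[[0,-0.002,0],[0,0,0]],[[0,0,0],[0,0,0]]]}}

```text
time_s: 7.25
ee_pos: [0.5201, -0.0441, 0.0573]
tcp_rot: [-3.142, 0.0, 0.527]
force: [0.1, -1.9, 0.5]
opening: 0.0001
```

```bash
cat >> h.py <<'E'
A=np.array([.557,-.011])
def tabpin():
    c=wrist();h=cv2.cvtColor(c["img"],cv2.COLOR_BGR2HSV);o={}
    for n,lo,hi,z in(("tab",(8,130,60),(20,255,255),.067),("pin",(0,150,60),(5,255,255),.070)):
        k=cv2.inRange(h,lo,hi);N,l,st,ce=cv2.connectedComponentsWithStats(k)
        for j in range(1,N):
            p=wun(c,*ce[j],z)[:2]-A
            if st[j,4]>40 and .03<np.hypot(*p)<.055: print(n,st[j,4],ce[j].round(1),"r",np.hypot(*p).round(4),"ang",(np.degrees(np.arctan2(p[1],p[0]))%360-360).round(1))
    s=c["s"];psi=s["tcp_rot"][2];p=s["ee_pos"][:2]-A;x=np.array([np.cos(psi),np.sin(psi)]);y=np.array([np.sin(psi),-np.cos(psi)])
    f=s["force"];print("t",s["time_s"],"z",s["ee_pos"][2].round(4),"psi",psi.round(3),"rel x,y",(p@x).round(4),(p@y).round(4),"F tool",(f[:2]@x).round(2),(f[:2]@y).round(2),"fz",f[2].round(2),"M",s["ft_torque"].round(3))
    return c
E
python3 -c "
from h import *
tabpin()"
```

```text
tab 272 [224.7 242.4] r 0.0415 ang -159.1
pin 325 [180.4 218.7] r 0.0383 ang -196.2
t 7.25 z 0.0573 psi 0.527 rel x,y -0.0485 0.0101 F tool -0.82 1.7 fz 0.49 M [-0.556 -0.036 -0.004]
```

Emit:
{"api": "send_rows", "payload": {"deltas": [[[0,0,0],[0,0,0.125]],[[0,0,0],[0,0,0.125]],[[-0.001,-0.0022,0],[0,0,0.05]],[[-0.001,-0.0022,0],[0,0,0.05]],[[-0.001,-0.0022,0],[0,0,0.05]],[[-0.001,-0.0022,0],[0,0,0.05]],[[0,0,0],[0,0,0]]]}}

```text
time_s: 8.18
ee_pos: [0.5147, -0.0362, 0.0573]
tcp_rot: [-3.141, -0.0, 0.078]
force: [1.3, -0.7, 0.3]
opening: -0.0001
```

```bash
python3 -c "
from h import *
c=tabpin()
cv2.imwrite('pics/w2.png',c['img'][130:330,130:400].repeat(2,0).repeat(2,1))"
```

```text
tab 292 [223.4 247.5] r 0.0401 ang -168.9
pin 265 [189.2 244.4] r 0.0388 ang -194.4
t 8.175 z 0.0573 psi 0.078 rel x,y -0.0441 0.0219 F tool 1.24 0.84 fz 0.34 M [-0.279 -0.151 -0.002]
```

View pics/w2.png

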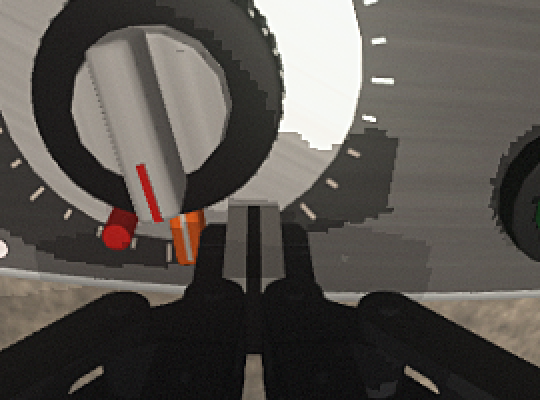

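The tab is 25° from the pin by measurement, so they should touch at about 11°. The contact is at the tab's outer corner. I'll push another 0.2 rad, still short of any possible firm end.

Emit:
{"api": "send_rows", "payload": {"deltas": [[[-0.001,-0.0022,0],[0,0,0.05]],[[-0.001,-0.0022,0],[0,0,0.05]],[[-0.001,-0.0022,0],[0,0,0.05]],[[-0.001,-0.0022,0],[0,0,0.05]],[[0,0,0],[0,0,0]]]}}

```text
time_s: 8.85
ee_pos: [0.5106, -0.0276, 0.0573]
tcp_rot: [-3.142, -0.0, -0.121]
force: [0.4, -1.4, 0.1]
opening: -0.0
```

```bash
python3 -c "
from h import *
c=tabpin()"
```

```text
tab 288 [223.5 247.4] r 0.04 ang -179.7
pin 380 [205.1 241. ] r 0.0346 ang -193.0
t 8.85 z 0.0573 psi -0.121 rel x,y -0.044 0.0221 F tool 0.59 1.38 fz 0.14 M [-0.37  -0.086 -0.041]
```

Emit:
{"api": "send_rows", "payload": {"deltas": [[[-0.0005,-0.0011,0],[0,0,0.025]],[[-0.0005,-0.0011,0],[0,0,0.025]],[[0,0,0],[0,0,0]]]}}

```text
time_s: 9.28
ee_pos: [0.5098, -0.0253, 0.0573]
tcp_rot: [3.142, 0.0, -0.173]
force: [1.7, -1.6, -0.0]
opening: -0.0002
```

```bash
python3 -c "
from h import *
c=tabpin()
cv2.imwrite('pics/w3.png',c['img'][180:280,150:300].repeat(4,0).repeat(4,1))"
```

```text
tab 287 [223.5 247.4] r 0.04 ang -182.4
pin 253 [207. 249.] r 0.0391 ang -194.1
t 9.275 z 0.0573 psi -0.173 rel x,y -0.044 0.0222 F tool 1.99 1.27 fz -0.04 M [-0.498 -0.101  0.017]
```

View pics/w3.png

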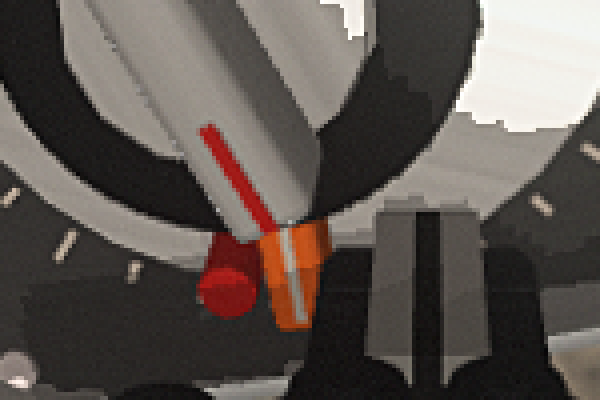

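The tab, crop (295,280), is about 1 mm short of the pin at (228,290). From here I'll take small steps and check the force each time.

Emit:
{"api": "send_rows", "payload": {"deltas": [[[-0.0006,-0.0013,0],[0,0,0.03]],[[0,0,0],[0,0,0]]]}}

```text
time_s: 9.57
ee_pos: [0.5094, -0.024, 0.0573]
tcp_rot: [3.141, 0.0, -0.203]
force: [-0.2, -2.6, -0.1]
opening: 0.0
```

Emit:
{"api": "send_rows", "payload": {"deltas": [[[-0.00025,-0.00055,0],[0,0,0.0125]],[[0,0,0],[0,0,0]]]}}

```text
time_s: 9.82
ee_pos: [0.5093, -0.0234, 0.0573]
tcp_rot: [3.141, 0.0, -0.215]
force: [-0.1, -2.7, -0.4]
opening: 0.0003
```

```bash
python3 -c "
from h import *
c=tabpin()"
```

```text
tab 280 [223.7 247.3] r 0.0399 ang -184.5
pin 247 [208.  249.2] r 0.0392 ang -195.6
t 9.825 z 0.0573 psi -0.215 rel x,y -0.044 0.0223 F tool 0.51 2.62 fz -0.45 M [-0.768 -0.027 -0.01 ]
```

The tab has touched: tangential force is 2.6 N, which is friction plus the pin's easy drag. I'll keep stepping.

Emit:
{"api": "send_rows", "payload": {"deltas": [[[-0.00025,-0.00055,0],[0,0,0.0125]],[[0,0,0],[0,0,0]]]}}

```text
time_s: 10.12
ee_pos: [0.5092, -0.0228, 0.0573]
tcp_rot: [3.142, 0.0, -0.228]
force: [-0.7, -2.3, -0.4]
opening: -0.0001
```

Emit:
{"api": "send_rows", "payload": {"deltas": [[[-0.00025,-0.00055,0],[0,0,0.0125]],[[0,0,0],[0,0,0]]]}}

```text
time_s: 10.38
ee_pos: [0.509, -0.0222, 0.0573]
tcp_rot: [3.142, 0.0, -0.241]
force: [-0.6, -1.7, -0.1]
opening: -0.0
```

Emit:
{"api": "send_rows", "payload": {"deltas": [[[-0.00025,-0.00055,0],[0,0,0.0125]],[[0,0,0],[0,0,0]]]}}

```text
time_s: 10.62
ee_pos: [0.5089, -0.0216, 0.0573]
tcp_rot: [3.142, 0.0, -0.253]
force: [0.2, -2.0, -0.2]
opening: -0.0
```

Emit:
{"api": "send_rows", "payload": {"deltas": [[[-0.00025,-0.00055,0],[0,0,0.0125]],[[0,0,0],[0,0,0]]]}}

```text
time_s: 10.88
ee_pos: [0.5088, -0.021, 0.0573]
tcp_rot: [3.142, 0.0, -0.266]
force: [-0.8, -2.4, -0.7]
opening: -0.0
```

Emit:
{"api": "send_rows", "payload": {"deltas": [[[-0.00025,-0.00055,0],[0,0,0.0125]],[[0,0,0],[0,0,0]]]}}

```text
time_s: 11.12
ee_pos: [0.5088, -0.0204, 0.0573]
tcp_rot: [-3.142, 0.0, -0.278]
force: [-0.6, -2.2, -0.5]
opening: -0.0001
```

Emit:
{"api": "send_rows", "payload": {"deltas": [[[-0.00025,-0.00055,0],[0,0,0.0125]],[[0,0,0],[0,0,0]]]}}

```text
time_s: 11.38
ee_pos: [0.5086, -0.0198, 0.0573]
tcp_rot: [3.142, 0.0, -0.291]
force: [-0.1, -3.2, -0.6]
opening: 0.0002
```

Emit:
{"api": "send_rows", "payload": {"deltas": [[[-0.00015,-0.00035,0],[0,0,0.008]],[[0,0,0],[0,0,0]]]}}

```text
time_s: 11.62
ee_pos: [0.5086, -0.0194, 0.0573]
tcp_rot: [3.142, 0.0, -0.298]
force: [-1.3, -1.8, -0.0]
opening: 0.0002
```

```bash
python3 -c "
from h import *
c=tabpin()"
```

```text
tab 271 [223.6 247.6] r 0.0399 ang -189.2
pin 254 [208.3 249.1] r 0.0389 ang -200.1
t 11.625 z 0.0573 psi -0.298 rel x,y -0.0438 0.0223 F tool -0.73 2.13 fz -0.02 M [-0.777  0.457  0.068]
```

The pin is travelling with the tab: it has moved about 5° and the separation stays at 10.9°. I'll continue.

Emit:
{"api": "send_rows", "payload": {"deltas": [[[-0.00025,-0.00055,0],[0,0,0.0125]],[[0,0,0],[0,0,0]]]}}

```text
time_s: 11.92
ee_pos: [0.5085, -0.0188, 0.0573]
tcp_rot: [3.142, 0.0, -0.311]
force: [-0.9, -2.5, 0.2]
opening: 0.0001
```

Emit:
{"api": "send_rows", "payload": {"deltas": [[[-0.00025,-0.00055,0],[0,0,0.0125]],[[0,0,0],[0,0,0]]]}}

```text
time_s: 12.18
ee_pos: [0.5084, -0.0182, 0.0573]
tcp_rot: [3.142, 0.0, -0.324]
force: [-0.0, -2.1, -0.2]
opening: -0.0001
```

Emit:
{"api": "send_rows", "payload": {"deltas": [[[-0.00025,-0.00055,0],[0,0,0.0125]],[[0,0,0],[0,0,0]]]}}

```text
time_s: 12.42
ee_pos: [0.5084, -0.0176, 0.0573]
tcp_rot: [3.142, 0.0, -0.336]
force: [-1.5, -1.8, 0.3]
opening: -0.0002
```

Emit:
{"api": "send_rows", "payload": {"deltas": [[[-0.00025,-0.00055,0],[0,0,0.0125]],[[0,0,0],[0,0,0]]]}}

```text
time_s: 12.68
ee_pos: [0.5083, -0.017, 0.0573]
tcp_rot: [3.142, 0.0, -0.349]
force: [-1.4, -1.5, 0.3]
opening: -0.0001
```

Emit:
{"api": "send_rows", "payload": {"deltas": [[[-0.00025,-0.00055,0],[0,0,0.0125]],[[0,0,0],[0,0,0]]]}}

```text
time_s: 12.92
ee_pos: [0.5082, -0.0164, 0.0573]
tcp_rot: [3.141, 0.0, -0.361]
force: [-3.3, -1.5, 0.6]
opening: -0.0003
```

```bash
python3 -c "
from h import *
c=tabpin();c=tabpin()"
```

```text
tab 272 [223.6 247.7] r 0.0399 ang -192.7
pin 247 [208.2 249.5] r 0.039 ang -203.7
t 12.925 z 0.0573 psi -0.361 rel x,y -0.0437 0.0223 F tool -2.52 2.6 fz 0.63 M [-0.705  0.748  0.018]
tab 273 [223.5 247.8] r 0.0399 ang -192.8
pin 254 [208.3 249.6] r 0.039 ang -203.7
t 12.975 z 0.0573 psi -0.361 rel x,y -0.0437 0.0223 F tool -1.4 1.78 fz -0.32 M [-0.651  0.768  0.04 ]
```

Emit:
{"api": "send_rows", "payload": {"deltas": [[[-0.0002,-0.00045,0],[0,0,0.01]],[[0,0,0],[0,0,0]]]}}

```text
time_s: 13.28
ee_pos: [0.5082, -0.016, 0.0573]
tcp_rot: [3.141, 0.0, -0.371]
force: [-1.8, -2.0, -0.1]
opening: -0.0
```

Emit:
{"api": "send_rows", "payload": {"deltas": [[[-0.0002,-0.00045,0],[0,0,0.01]],[[0,0,0],[0,0,0]]]}}

```text
time_s: 13.52
ee_pos: [0.5081, -0.0157, 0.0572]
tcp_rot: [3.141, 0.0, -0.381]
force: [-2.5, -2.9, 0.1]
opening: -0.0002
```

Emit:
{"api": "send_rows", "payload": {"deltas": [[[-0.0001,-0.0003,0],[0,0,0.006]],[[0,0,0],[0,0,0]]]}}

```text
time_s: 13.78
ee_pos: [0.508, -0.0155, 0.0572]
tcp_rot: [3.141, 0.0, -0.387]
force: [-3.4, -4.1, -0.3]
opening: -0.0003
```

The force is now 5.1 N tangential and rising, so the pin has come up firm. I'll go on in finer steps.

Emit:
{"api": "send_rows", "payload": {"deltas": [[[-0.0001,-0.0003,0],[0,0,0.006]],[[0,0,0],[0,0,0]]]}}

```text
time_s: 14.02
ee_pos: [0.508, -0.0153, 0.0572]
tcp_rot: [3.141, 0.0, -0.393]
force: [-2.9, -5.4, -0.1]
opening: -0.0
```

```bash
python3 -c "
from h import *
c=tabpin()"
```

```text
tab 134 [227.6 243.5] r 0.0378 ang -190.1
tab 132 [219.9 250.9] r 0.0416 ang -197.1
pin 254 [209.  249.6] r 0.0389 ang -204.3
t 14.025 z 0.0572 psi -0.393 rel x,y -0.0437 0.0227 F tool -0.56 6.13 fz -0.08 M [-2.053  0.954 -0.007]
```

Tangential force is 6.1 N, so about 4.5 to 5.5 N on the pin. One more step should settle it in the middle of the 5 to 10 N band.

Emit:
{"api": "send_rows", "payload": {"deltas": [[[-0.0001,-0.0003,0],[0,0,0.006]],[[0,0,0],[0,0,0]]]}}

```text
time_s: 14.32
ee_pos: [0.5079, -0.0151, 0.0572]
tcp_rot: [3.14, 0.001, -0.399]
force: [-3.0, -6.8, -0.1]
opening: -0.0002
```

```bash
python3 -c "
from h import *
c=tabpin();tabpin()"
```

```text
tab 137 [227.6 243.5] r 0.0378 ang -190.1
tab 130 [220.  250.8] r 0.0415 ang -197.1
pin 249 [209.1 249.7] r 0.039 ang -204.3
t 14.325 z 0.0572 psi -0.399 rel x,y -0.0437 0.0229 F tool -0.13 7.43 fz -0.1 M [-2.409  0.876  0.058]
tab 136 [227.6 243.4] r 0.0377 ang -190.1
tab 130 [219.9 250.6] r 0.0414 ang -197.2
pin 255 [209.2 249.8] r 0.039 ang -204.2
t 14.375 z 0.0572 psi -0.399 rel x,y -0.0437 0.0229 F tool 0.94 6.87 fz 0.2 M [-2.388  0.923  0.027]
```

Emit:
{"api": "send_rows", "payload": {"deltas": [[[-0.0001,-0.0003,0],[0,0,0.005]],[[0,0,0],[0,0,0]],[[0,0,0],[0,0,0]],[[0,0,0],[0,0,0]],[[0,0,0],[0,0,0]]]}}

```text
time_s: 15.05
ee_pos: [0.5078, -0.015, 0.0572]
tcp_rot: [3.14, 0.001, -0.404]
force: [-1.4, -7.9, 0.3]
opening: -0.0002
```

```bash
python3 -c "
from h import *
c=tabpin();tabpin()"
```

```text
tab 137 [227.7 243.2] r 0.0377 ang -190.1
tab 131 [220.  250.8] r 0.0415 ang -197.2
pin 250 [209.4 249.8] r 0.039 ang -204.2
t 15.05 z 0.0572 psi -0.404 rel x,y -0.0437 0.023 F tool 1.77 7.78 fz 0.34 M [-2.695  0.964  0.012]
tab 138 [227.7 243.3] r 0.0377 ang -190.2
tab 133 [220.  250.8] r 0.0415 ang -197.3
pin 251 [209.3 249.9] r 0.039 ang -204.3
t 15.1 z 0.0572 psi -0.404 rel x,y -0.0437 0.023 F tool 0.28 7.84 fz -0.65 M [-2.672  0.894 -0.03 ]
```

The pin is firm at about 6 to 7.5 N, held for more than 0.6 s. I'll back straight off, rise, and go over the button.

Emit:
{"api": "send_rows", "payload": {"deltas": [[[0,0.001,0],[0,0,0]],[[0,0.003,0],[0,0,0]],[[0,0.006,0],[0,0,0]],[[0,0.005,0],[0,0,0]],[[0,0,-0.01],[0,0,0]],[[0,0,-0.03],[0,0,0]],[[0,0,-0.03],[0,0,0]],[[0,0,-0.02],[0,0,0]],[[0,0,-0.01],[0,0,0]]]}}

```text
time_s: 16.27
ee_pos: [0.5032, -0.0277, 0.1591]
tcp_rot: [-3.14, -0.002, -0.404]
force: [0.4, -0.4, -0.1]
opening: 0.0002
```

Emit:
{"api": "send_rows", "payload": {"deltas": [[[0.01,0.0127,0],[0,0,0]],[[0.02,0.025,0],[0,0,0]],[[0.02,0.025,0],[0,0,0]],[[0.0146,0.017,0],[0,0,0]],[[0,0,0],[0,0,0]]]}}

```text
time_s: 16.9
ee_pos: [0.5302, -0.1285, 0.1559]
tcp_rot: [3.14, 0.002, -0.406]
force: [0.3, 0.3, -0.4]
opening: 0.0003
```

```bash
python3 -c "
from h import *
c=tabpin()
cv2.imwrite('pics/w4.png',c['img'])
h=cv2.cvtColor(c['img'],cv2.COLOR_BGR2HSV);k=cv2.inRange(h,(45,120,40),(80,255,255));N,l,st,ce=cv2.connectedComponentsWithStats(k)
for j in range(1,N):
    if st[j,4]>40: print(st[j],wun(c,*ce[j],.071),wun(c,*ce[j]))
print(c['s']['ee_pos'],c['s']['tcp_rot'],[(r,wun(c,*r['rect'][:2],.071)) for r in search_frame('set_button_top','wrist')[:1]])"
```

```text
tab 151 [142.3 250.4] r 0.0395 ang -188.2
pin 58 [131.8 252.9] r 0.0399 ang -203.3
t 16.9 z 0.1559 psi -0.406 rel x,y 0.0218 0.1185 F tool 0.12 -0.35 fz -0.38 M [ 0.072  0.048 -0.071]
[191 103  28  29 228] [ 0.60172857 -0.11495944  0.071     ] [ 0.60133692 -0.11056748  0.04934874]
[241 176  31  32 768] [ 0.53110688 -0.12906703  0.071     ] [ 0.53093804 -0.12899493  0.07048744]
[ 0.53021917 -0.12851718  0.15594042] [ 3.14048820e+00  1.96364188e-03 -4.06232972e-01] [({'rect': [256.2, 192.4, 33.5, 34.7], 'score': 0.75}, array([ 0.53051605, -0.12875056,  0.071     ]))]
```

View pics/w4.png

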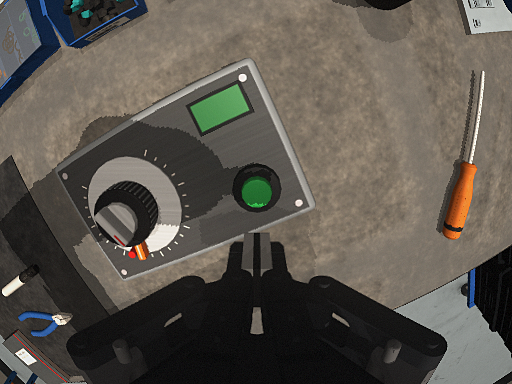

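The button at (256,192) is directly below the TCP, within 1 mm, and the tab at (142,250) still lies at the pin. Now I'll press.

Emit:
{"api": "send_rows", "payload": {"deltas": [[[0,0,0.015],[0,0,0]],[[0,0,0.025],[0,0,0]],[[0,0,0.025],[0,0,0]],[[0,0,0.012],[0,0,0]],[[0,0,0.006],[0,0,0]],[[0,0,0.002],[0,0,0]],[[0,0,0.002],[0,0,0]],[[0,0,0],[0,0,0]]]}}

```text
time_s: 18.0
ee_pos: [0.5311, -0.1266, 0.0709]
tcp_rot: [-3.141, -0.001, -0.404]
force: [-0.5, 1.4, 0.4]
opening: 0.0005
```

Emit:
{"api": "send_rows", "payload": {"deltas": [[[0,0,0.001],[0,0,0]],[[0,0,0.001],[0,0,0]],[[0,0,0],[0,0,0]]]}}

```text
time_s: 18.38
ee_pos: [0.5311, -0.1266, 0.0686]
tcp_rot: [-3.141, -0.001, -0.404]
force: [0.9, 0.8, 1.6]
opening: -0.0
```

Emit:
{"api": "send_rows", "payload": {"deltas": [[[0,0,0.001],[0,0,0]],[[0,0,0.001],[0,0,0]],[[0,0,0],[0,0,0]]]}}

```text
time_s: 18.75
ee_pos: [0.531, -0.1266, 0.0665]
tcp_rot: [-3.141, -0.001, -0.404]
force: [2.0, 0.7, 3.6]
opening: -0.0005
```

Emit:
{"api": "send_rows", "payload": {"deltas": [[[0,0,0.0005],[0,0,0]],[[0,0,0.0005],[0,0,0]],[[0,0,0],[0,0,0]]]}}

```text
time_s: 19.12
ee_pos: [0.5311, -0.1266, 0.066]
tcp_rot: [-3.141, -0.001, -0.403]
force: [0.8, 1.7, 9.0]
opening: 0.0002
```

The force went past 4 N to 9 N, so the button is at its hard stop. I'll hold briefly, release and rise, then check.

Emit:
{"api": "send_rows", "payload": {"deltas": [[[0,0,0],[0,0,0]],[[0,0,0],[0,0,0]],[[0,0,-0.005],[0,0,0]],[[0,0,-0.01],[0,0,0]],[[0,0,-0.03],[0,0,0]],[[0,0,-0.03],[0,0,0]],[[0,0,-0.02],[0,0,0]],[[0,0,-0.01],[0,0,0]],[[0,0,0],[0,0,0]]]}}

```text
time_s: 20.25
ee_pos: [0.5303, -0.1267, 0.1705]
tcp_rot: [-3.141, -0.0, -0.404]
force: [-0.0, -0.4, -0.5]
opening: 0.0003
```

Emit:
{"api": "send_rows", "payload": {"deltas": [[[0,-0.02,0],[0,0,0]],[[-0.02,-0.04,0],[0,0,0]],[[-0.02,-0.04,0],[0,0,0]],[[-0.02,0,0],[0,0,0]],[[-0.02,0,0],[0,0,0]],[[0,0,0],[0,0,0]]]}}

```text
time_s: 21.0
ee_pos: [0.4949, -0.0028, 0.17]
tcp_rot: [3.141, 0.001, -0.403]
force: [1.2, -0.6, 0.1]
opening: 0.0002
```

```bash
python3 -c "
from h import *
c=tabpin()
h=cv2.cvtColor(c['img'],cv2.COLOR_BGR2HSV);k=cv2.inRange(h,(45,120,40),(80,255,255));N,l,st,ce=cv2.connectedComponentsWithStats(k)
for j in range(1,N):
    if st[j,4]>40: print(st[j],wun(c,*ce[j]))
u,v=wpr(c,[.516,.002,.065]).astype(int);print(u,v)
cv2.imwrite('pics/w5.png',c['img'][max(0,v-50):v+50,max(0,u-75):u+75].repeat(4,0).repeat(4,1))"
```

```text
tab 164 [244.  162.4] r 0.0398 ang -193.8
pin 84 [235.  164.5] r 0.0404 ang -204.6
t 21.0 z 0.17 psi -0.403 rel x,y -0.0603 0.0167 F tool 1.33 0.07 fz 0.07 M [-0.018  0.005 -0.049]
[360  82  30  29 679] [ 0.5304189  -0.12629245  0.07081182]
241 165
```

View pics/w5.png

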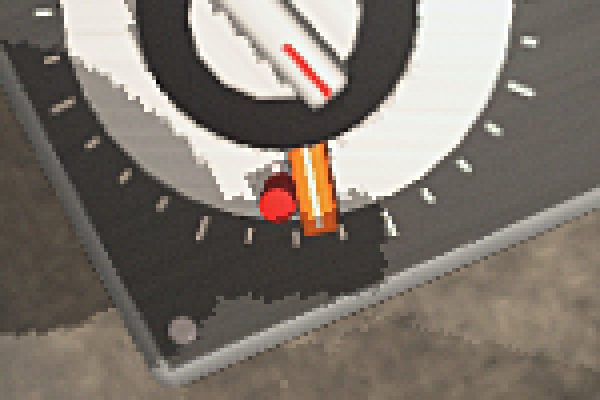

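The tab, crop (315,190), is touching the pin at (278,203). They are 10.8° apart, as expected at contact (0.19 rad = 10.9°). The button top is back at z = 0.071. Handing in.

```bash
python3 -c "
from workcell import sign_off
print(sign_off())"
```

```text
the job is handed in; nothing more can be done
None
```

The job is done and handed in; the simulator gave no verdict. It took about 21 s of the 58 s allowed.

- **Ring and pin:** I pushed the orange tab clockwise with the side of the shut fingers. The pin moved about 9° (0.16 rad) through its play before it came up firm. I stopped at about 7.8 N on the finger and held it for more than 0.5 s. That works out to about 6–7.5 N on the pin, because I could not measure exactly where the finger touched the tab. The highest estimate stays well under 15 N.
- **Button:** I backed straight off the tab and pressed the green button to its hard stop, where the force rose to 9 N. I then let it come up again.
- **Last checks:** In the final wrist picture the tab touches the pin, 10.8° from it (0.19 rad, or 10.9°, is expected at contact). The pin is still at the firm position, and the button top is back at its released height (z = 0.0708 m).
- **Not measured at the end:** I did not check the fine knob's mark or the loose items numerically. The fingers stayed outside the ring, and no unexpected contact force appeared.
- **Disagreement:** The top camera placed the controller parts about 3–5 mm off in x from the wrist camera. I used the wrist camera values, which matched the given sizes better.

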